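# Clamp the dapping block in the crank clamp

### The job

Stand the small wooden dapping block upright on the bed of the crank clamp, lengthwise between the two jaws and centred on their width. Then take the loose wooden sleeve of the crank and, without letting go of it on the way, wind the jaw in clockwise until the block is squeezed against the sprung jaw and that jaw has given way about half of its 12 mm spring travel: firmly held but never squeezed hard against the end of the spring. Let go, leaving the block clamped and the other things on the bench undisturbed.

Things in the scene. Friction and masses are not known exactly. Their poses are not given: they have to be found in the camera images.
- vise: Low steel clamp, fixed to the bench; origin at the underside, z up, its y axis is the clamping line. Flat dark bed 100 mm wide (x -50 to 50), y -145 to 200, top at z 28 mm. A grey gearbox 86 x 100 mm, top at z 70, stands on it at y 95 to 195 with the crank on top; the sprung jaw stands at the -y end.
- spring_side (a point): Mark on the bed, clamp y -75 mm. The sprung jaw's face stands within 14 mm of it either way along y, differing each time and not measured. It is a steel plate 56 mm wide, top 66 mm over the bench, before a grey housing (74 mm high). It yields to -y on a spring: 24 N to start, 5 N per mm more, solid after 12 mm: 54 N at half travel. 30 to 78 N is good; over 90 N spoils the block.
- jaw: Moving steel jaw, 56 mm wide (x), 38 mm high from the bed. Origin at the middle of the lower edge of its gripping face, on the bed, axes as the clamp's; the face looks to -y, jaw and rods lie to +y. It starts at 29 to 45 mm on the clamp's y axis. The crank drives it to -y, 8 mm per radian (50 mm a turn); it cannot be pushed by hand.
- crank (a joint): Angle of the crank (rad), grows clockwise seen from above, which closes the jaw. Starts at 0 to 2; at 0 the arm points to the clamp's -x, at pi/2 to its +y. Stays where it is left and holds the squeeze. Turning takes about 10 N sideways at the sleeve (a resting reading may be less), 3 N more as the sprung jaw starts to yield, then 5 N more per radian: some 17 N at half travel.
- crank_axis (a point): Point on the crank's upright axis, fixed on the gearbox (clamp x 0, y 145 mm), 113 mm above the bench: the height of the middle of the sleeve. Axes as the clamp's.
- sleeve: Upright wooden grip sleeve, 23 mm thick, 52 mm high, spinning freely on the crank's pin, 65 mm from the crank's axis. Origin at the centre of its lower end, 88 mm above the bench; the crank arm lies just under it, a 3 mm pin head with top at 145 mm just above it. Its yaw means nothing.
- block: Loose wooden dapping block with round hollows on top, 38 mm (x) by 60 mm (y) by 45 mm high, 160 g; origin at the centre of its underside, z up. Its 60 mm length goes along the clamp's y (either way round), its 38 mm is the side to grasp.
- hammer: Hammer lying on the bench; leave alone.
- mandrel: Tapered aluminium ring mandrel, 250 mm, lying along x; origin at its thin end; leave alone.
- jar: Glass jar with white cap, 60 mm high; leave alone.
- anvil: Square steel bench block 70 x 70 x 30 mm; leave alone.
- brush: Brush lying on the bench; leave alone.
- dish: Small white bowl, 80 mm wide; leave alone.
- driver: Screwdriver lying on the bench; leave alone.
Things that resemble listed ones, but are neither listed nor needed, are in the scene too. Several things look just like the block: the one meant starts nearest to the robot's base.

How it is judged:
By the outcome, as a careful person would: the job done as asked, in the order asked, and still so for the second after the job is handed in, with the robot touching nothing.
It also fails if it takes over 72 s, if anything falls off the work surface, if the arm or the gripper's body presses on something with over 40 N, if the wrist force passes 120 N, or if a joint passes its speed limit or range.

### The arm

A 6-joint arm with a two-finger parallel gripper is mounted at the origin on the work surface. World frame = base frame: x ahead of the robot, y to its left, z up, the work surface at z = 0. Lengths are in m, angles in rad, forces in N, time in s.
With the tool pointing down it reaches from about 0.3 to 0.825 m from the base axis. Payload 5.4 kg.
Tool frame: the origin (TCP) lies between the finger pads; the fingertips stand 14 mm ahead of it and the grasp point (between the pads) lies 5 mm behind it; z points along the fingers, y is the line along which they close (so a half turn about z gives the same grasp; the last joint's range is limited). The gripper opens to 92 mm and grips with 3 to 60 N. Pads are 20 mm wide; open, the fingers measure 128 mm over their backs; the gripper's body (75 mm by 189 mm) begins 69 mm behind the grasp point.
Start: joints at [-1.482, 0.158, 1.597, -0, 1.386, -0.21], TCP at [0.169, -0.55, 0.229] pointing down, gripper open.
Joint ranges: [-2.91, 2.91], [-0.94, 2.29], [0.18, 2.7], [-1.29, 4.43], [0.17, 2.64], [-3, 3]. Speed limits (rad/s): [2.57, 2.57, 3.14, 3.14, 3.14, 3.14].

### API

Orientations are given as a unit quaternion [w, x, y, z].
In Python, from bench import robot gives the robot as it stands.
- The arm moves only by the tool carry_out, never from a script. Its argument "targets" is a list of rows, each a list of 6 numbers: the shift along the tool's x, y, z in m, then the turn, a rotation vector about the tool's x, y, z in degrees. A call has 1 to 20 rows; each row is the pose to reach, as a shift and turn from the pose commanded when the call began, along the tool's axes at that moment; what a row does not reach only later rows make up. A row lasts 1/10 s, in which the tool goes at most 50 mm and 8.59 degrees, less where a joint would pass 70% of its speed; a pose out of reach is approached as far as the arm can. A call with a gripper value outside its range is refused whole. "grip" is the opening, from -1 (shut) to 1 (fully open), set as the call begins (left out, the last holds). The fingers move at their own pace and stop on an object; the grip force is fixed at half the most. Time passes only in rows, so rows that repeat a pose let the fingers close. It gives the time, the measured TCP pose, the force, the opening and the grip force at its end, in the units of the state.
- robot.get_obs(): the state, without advancing time (a new reading comes with each control period).
- robot.read_camera(name): name is "scene" or "top"; returns a dict with "img" (400x640x3 uint8, blue, green, red), "fx", "fy", "cx", "cy" (pixels), "position" and "rotation" of the camera in the world. Camera axes: x right, y up, looking along -z (the intrinsics and any distortion apply to the point x, -y, -z); pixel columns grow to the right and rows downward; lengths in m; the calibration is good to about 2 mm. A picture is of the moment at which its call begins. There is no depth.
- robot.close_job(): hands the job in; it is judged then, once.
Trained networks look in a picture, given as the dict that the camera call returned (one of the last four; its "shot" number tells which), for a name from the list of things; names that differ only in an ending like _2 or _b are one class to them, and where a whole thing is asked for, a point or a joint stands for the part that bears it (a point fixed in the world has none). Each returns a list of dicts, best first, with "p" (0 to 1); they miss things now and then, are a little off and sometimes report something else, mostly with a low value. They report only what shows in the picture. A call takes as long as a camera call. They do not tell look-alikes from the thing itself.
- robot.boxes_of(name, picture): "pixel" ([column, row] in pixels, amid what is visible of it).
- robot.tip_of(name, picture): "pixel" ([column, row] in pixels: a listed point, or the origin of a listed thing).
The state is a dict: "t": time; "joint_pos": joint angles; "qd": joint speeds; "joint_efforts": joint torques, N m; "position": TCP position; "tool_rot": TCP orientation; "ft_force": force on the tool from outside, world axes, zero at the start; "torque": the same for the moment, N m; "width": opening from 0.0 (shut) to 1.0 (fully open); "gripper_force": force on a finger pad.
Only numpy, scipy, OpenCV 4.12 (cv2) and the standard library are available. Lean on these libraries where they do the work, as an engineer would, in place of code of your own. Each camera call takes 0.05 s, during which the arm holds its last target. There are 200 camera calls.

## Working session

There is one attempt and no reset: what is moved stays moved. The work goes in short steps, Python scripts to look and compute and a tool call to move; the robot and the scene stay as the last step left them, time stands still between calls to the robot, and variables do not carry over. Pictures are saved under pics/ and viewed, at most 10 in all, crops included, and the job is handed in when it is done.

Besides the shell and the picture viewer there is one more tool, called after "Call:" as name(argument=value, ...), one argument or row to a line, values as JSON. carry_out: Moves the arm, as the interface text tells. Its arguments: {"type":"object","properties":{"targets":{"type":"array","items":{"type":"array","items":{"type":"number"}}},"grip":{"type":"number"}},"required":["targets"]}

```bash
mkdir -p pics; ls; cat > h.py <<'E'
import numpy as np, cv2
from scipy.spatial.transform import Rotation as R
from bench import robot
def ray(c,px):
    d=np.array([(px[0]-c["cx"])/c["fx"],-(px[1]-c["cy"])/c["fy"],-1.])
    return np.array(c["position"]),np.array(c["rotation"])@d
def at(c,px,z):
    p,d=ray(c,px); return p+d*(z-p[2])/d[2]
def pix(c,P):
    q=np.array(c["rotation"]).T@(np.array(P)-c["position"]); return np.array([c["cx"]-c["fx"]*q[0]/q[2],c["cy"]+c["fy"]*q[1]/q[2]])
E
python3 - <<'E'
from h import *
print(robot.get_obs())
for n in("top","scene"):
    c=robot.read_camera(n); cv2.imwrite(f"pics/{n}0.png",c["img"])
    print(n,{k:(np.round(v,4).tolist() if not isinstance(v,(str,bool)) else v) for k,v in c.items() if k!="img"})
    for o,z in(("vise",0),("spring_side",.028),("jaw",.028),("crank_axis",.113),("sleeve",.088),("block",0)):
        for d in robot.tip_of(o,c)[:6]: print(o,np.round(d["pixel"],1),round(d["p"],2),at(c,d["pixel"],z).round(4))
E
```

```text
pics
{'t': 0.0, 'joint_pos': array([-1.48209333e+00,  1.59038547e-01,  1.59823554e+00, -2.93137476e-05,
        1.38620166e+00, -2.10075212e-01]), 'qd': array([ 0.00255165, -0.00047539,  0.00073736, -0.00145238,  0.00065185,
        0.00168946]), 'joint_efforts': array([-4.46705535e-04, -3.85565436e+01, -3.22107446e+01,  7.00975140e-02,
        3.79148894e-02, -1.69846621e-04]), 'position': array([ 0.16918258, -0.54891195,  0.22762315]), 'tool_rot': array([-9.40685259e-04,  9.88861344e-01,  1.48836676e-01,  4.27248185e-05]), 'ft_force': array([-0.08535153, -0.31443597, -1.07268645]), 'torque': array([ 0.01009184,  0.01988788, -0.01074268]), 'gripper_force': 0.0, 'width': 0.9981677944703247}
top {'fx': 384.1037, 'fy': 384.1037, 'cx': 315.7509, 'cy': 198.1504, 'position': [0.4625, -0.1287, 1.1793], 'rotation': [-0.7028, -0.0332, 0.0498, 0.7088], 'shot': 1}Traceback (most recent call last):
  File "<stdin>", line 7, in <module>
  File "h.py", line 8, in at
    p,d=ray(c,px); return p+d*(z-p[2])/d[2]
        ~~~^^^^^^
  File "h.py", line 6, in ray
    return np.array(c["position"]),np.array(c["rotation"])@d
                                   ~~~~~~~~~~~~~~~~~~~~~~~^~
ValueError: matmul: Input operand 1 has a mismatch in its core dimension 0, with gufunc signature (n?,k),(k,m?)->(n?,m?) (size 3 is different from 4)
```

Rotation is a quaternion (w,x,y,z).

```bash
sed -i 's/np.array(c\["rotation"\])/rot(c)/' h.py; cat >> h.py <<'E'
def Q(q): return R.from_quat(np.roll(q,-1)).as_matrix()
def rot(c): return Q(c["rotation"])
E
python3 - <<'E'
from h import *
for n in("top","scene"):
    c=robot.read_camera(n); cv2.imwrite(f"pics/{n}0.png",c["img"])
    print(n,{k:(np.round(v,4).tolist() if not isinstance(v,(str,bool)) else v) for k,v in c.items() if k!="img"})
    for o,z in(("vise",0),("spring_side",.028),("jaw",.028),("crank_axis",.113),("sleeve",.088),("block",0)):
        for d in robot.tip_of(o,c)[:6]: print(o,np.round(d["pixel"],1),round(d["p"],2),at(c,d["pixel"],z).round(4))
E
```

```text
top {'fx': 384.1037, 'fy': 384.1037, 'cx': 315.7509, 'cy': 198.1504, 'position': [0.4625, -0.1287, 1.1793], 'rotation': [-0.7028, -0.0332, 0.0498, 0.7088], 'shot': 2}
vise [281.9 212.2] 0.55 [ 0.5588 -0.0527  0.    ]
spring_side [301.9 213.9] 0.78 [ 0.5509 -0.1144  0.028 ]
jaw [268.2 211.6] 0.53 [ 0.5587 -0.0135  0.028 ]
crank_axis [224.2 206.2] 0.56 [0.5676 0.0998 0.113 ]
sleeve [212.7 222.1] 0.48 [0.5252 0.1366 0.088 ]
block [265.2 127.6] 0.84 [ 8.266e-01 -1.000e-04  0.000e+00]
block [371.2 218.8] 0.69 [ 0.5362 -0.3276  0.    ]
block [451.6 189.5] 0.67 [ 0.6257 -0.5823  0.    ]
block [452.4 222.5] 0.61 [ 0.5227 -0.5794  0.    ]
scene {'fx': 376.8814, 'fy': 376.8814, 'cx': 320.8974, 'cy': 192.0001, 'position': [1.2522, 0.2829, 0.8497], 'rotation': [0.4518, 0.1933, 0.3444, 0.7999], 'shot': 3}
vise [347.8 222.6] 0.94 [ 0.5589 -0.0429  0.    ]
spring_side [327.4 203.7] 0.93 [ 0.5455 -0.1225  0.028 ]
jaw [359.1 222.3] 0.75 [ 0.5637 -0.0044  0.028 ]
crank_axis [395.7 214.9] 0.57 [0.5609 0.097  0.113 ]
sleeve [412.3 216.4] 0.52 [0.5192 0.1319 0.088 ]
sleeve [329.  206.5] 0.52 [ 0.6043 -0.0834  0.088 ]
block [269.7 190. ] 0.8 [ 0.5646 -0.3315  0.    ]
block [306.5 298.8] 0.71 [ 0.8398 -0.0105  0.    ]
block [201.4 176.3] 0.66 [ 0.63   -0.5737 -0.    ]
block [223.9 157.8] 0.55 [ 0.5128 -0.5766  0.    ]
```

View pics/top0.png

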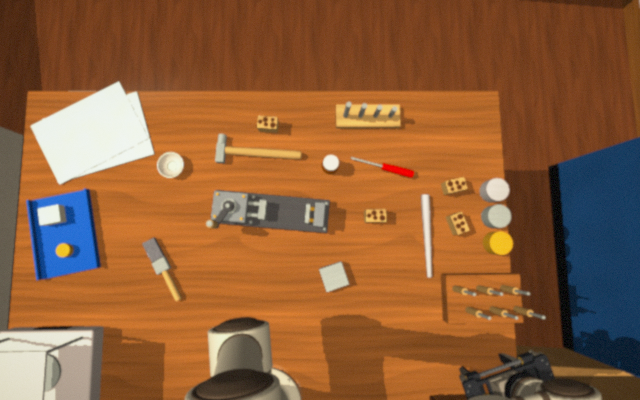

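View pics/scene0.png

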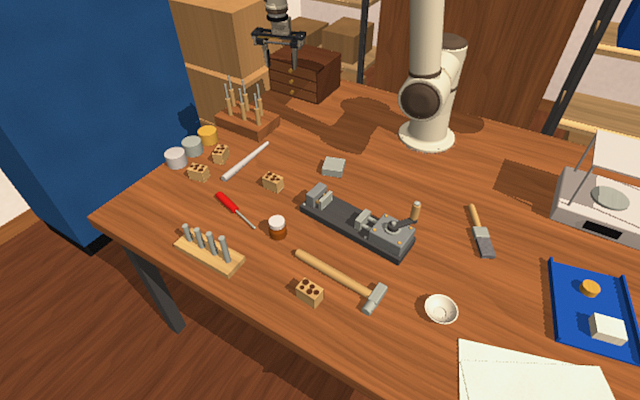

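Block meant: top (375,215), scene (272,181). Vise lies along world y, with gearbox at the +y end (top 228,206), sleeve at top (210,223). Zooming for precise corners.

```bash
python3 - <<'E'
import cv2
a=cv2.imread("pics/top0.png")[180:240,198:398];b=cv2.imread("pics/scene0.png")[165:270,245:435]
cv2.imwrite("pics/tz.png",cv2.resize(a,None,fx=4,fy=4,interpolation=cv2.INTER_CUBIC))
cv2.imwrite("pics/sz.png",cv2.resize(b,None,fx=4,fy=4,interpolation=cv2.INTER_CUBIC))
E
```

```text
(no output)
```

View pics/tz.png

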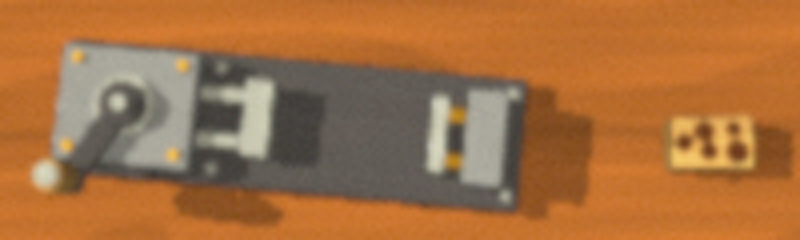

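View pics/sz.png

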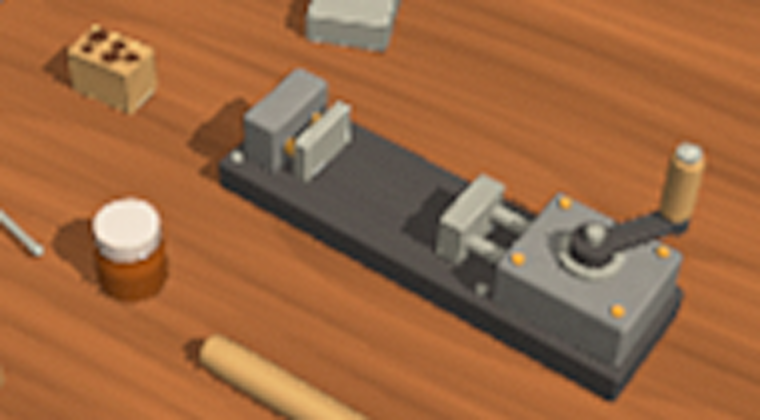

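```bash
cat > fit.py <<'E'
from h import *
from scipy.optimize import least_squares
C={n:robot.read_camera(n) for n in("top","scene")}
off={"top":(198,180),"scene":(245,165)}
P=lambda n,u:(np.array(u)+.5)/4-.5+off[n]
G=[(43,195,70),(43,95,70),(-43,95,70),(-43,195,70)]
E_=[(50,-145,28),(-50,-145,28)]
V={"top":list(zip(G+E_,[(66,42),(200,52),(193,172),(55,160),(525,80),(515,210)])),
 "scene":list(zip(G+E_[:1]+[(50,200,28)],[(617,330),(497,265),(558,195),(680,258),(218,168),(612,383)]))}
J={"top":[(273,80),(267,158)],"scene":[(440,213),(478,177)]}
S={"top":[(432,96),(427,170)],"scene":[(303,153),(352,108)]}
PIN={"top":(47,176),"scene":(688,150)}
B=[(19,-30,45),(19,30,45),(-19,30,45),(-19,-30,45)]
BP={"top":[(752,118),(667,117),(670,168),(756,170)],"scene":[(68,62),(125,82),(155,62),(97,26)]}
def W(p,q):
    q=np.array(q,float)/1000;c,s=np.cos(p[2]),np.sin(p[2]);return np.array([p[0]+c*q[0]-s*q[1],p[1]+s*q[0]+c*q[1],q[2]])
def res(p):
    r=[]
    for n in C:
        e=lambda q,u:r.extend(pix(C[n],W(p,q))-P(n,u))
        for q,u in V[n]:e(q,u)
        for k,x in enumerate((28,-28)): e((x,p[3]*1e3,66),J[n][k]);e((x,p[4]*1e3,66),S[n][k])
        a=p[5];e((-65*np.cos(a),145+65*np.sin(a),145),PIN[n])
    return np.array(r)
def rb(p): return np.concatenate([pix(C[n],W(p,q))-P(n,u) for n in C for q,u in zip(B,BP[n])])
f=least_squares(res,[.56,-.04,-.05,.04,-.075,.7],loss="soft_l1",x_scale=.01)
print("vise",f.x.round(4));print(res(f.x).reshape(-1,2).round(1).tolist())
g=least_squares(rb,[.55,-.33,0],loss="soft_l1",x_scale=.01)
print("block",g.x.round(4));print(rb(g.x).reshape(-1,2).round(1).tolist())
p=f.x
print("crank axis",W(p,(0,145,113)),"sleeve",W(p,(-65*np.cos(p[5]),145+65*np.sin(p[5]),113)),"mid jaws",W(p,(0,(p[3]+p[4])*500,0)))
np.save("v.npy",f.x);np.save("b.npy",g.x)
E
python3 fit.py
```

```text
vise [ 0.559  -0.0483 -0.0984  0.0409 -0.0748  0.4955]
[[-0.9, -0.7], [0.0, -0.1], [-1.5, -0.6], [-1.8, -0.7], [0.5, -0.3], [0.1, 0.2], [-0.0, -0.1], [-0.2, -0.6], [-0.5, -0.5], [-0.7, 0.1], [-0.3, -0.6], [1.5, -0.0], [-1.4, -1.2], [-0.7, -2.1], [0.7, -2.0], [-1.0, -2.1], [0.9, -0.8], [-0.9, 0.7], [0.4, -1.6], [0.2, -1.7], [-0.8, -0.8], [-0.6, -0.3]]
block [ 0.5445 -0.3309 -0.0245]
[[-0.8, -0.3], [0.3, -0.4], [-0.4, -0.4], [-1.8, -0.5], [-0.3, -3.8], [0.1, -2.2], [-0.2, -3.8], [-0.3, -1.2]]
crank axis [0.57326589 0.09600268 0.113     ] sleeve [0.51939418 0.13237353 0.113     ] mid jaws [ 0.55735687 -0.06517453  0.        ]
```

```bash
cat >> fit.py <<'E'
C0=C
for n in C0:
    C={n:C0[n]}
    f=least_squares(res,p,x_scale=.01,loss="soft_l1");g1=least_squares(rb,g.x,x_scale=.01)
    print(n,f.x.round(4),np.abs(res(f.x)).mean(),g1.x.round(4),rb(g1.x).round(1))
C=C0
ims=[]
for n,sz,k in(("top",(200,60),4),("scene",(190,105),3.4)):
    o=off[n];im=cv2.resize(C[n]["img"][o[1]:o[1]+sz[1],o[0]:o[0]+sz[0]],None,fx=k,fy=k,interpolation=cv2.INTER_CUBIC)
    def L(pp,qs,col):
        u=[(pix(C[n],W(pp,q))+.5-o)*k-.5 for q in qs]
        cv2.polylines(im,[np.round(u).astype(int)],True,col,1)
    L(p,G,(0,255,0));L(p,[(50,-145,28),(-50,-145,28),(-50,200,28),(50,200,28)],(255,255,0))
    for q in(3,4):
        y=p[q]*1e3;L(p,[(28,y,28),(-28,y,28),(-28,y,66),(28,y,66)],(255,0,255))
    L(g.x,B,(0,0,255));L(g.x,[(a,b,0) for a,b,_ in B],(255,0,0))
    im=cv2.copyMakeBorder(im,0,0,0,800-im.shape[1],cv2.BORDER_CONSTANT);ims.append(im)
cv2.imwrite("pics/ov.png",np.vstack(ims))
E
python3 fit.py
```

```text
vise [ 0.559  -0.0483 -0.0984  0.0409 -0.0748  0.4955]
[[-0.9, -0.7], [0.0, -0.1], [-1.5, -0.6], [-1.8, -0.7], [0.5, -0.3], [0.1, 0.2], [-0.0, -0.1], [-0.2, -0.6], [-0.5, -0.5], [-0.7, 0.1], [-0.3, -0.6], [1.5, -0.0], [-1.4, -1.2], [-0.7, -2.1], [0.7, -2.0], [-1.0, -2.1], [0.9, -0.8], [-0.9, 0.7], [0.4, -1.6], [0.2, -1.7], [-0.8, -0.8], [-0.6, -0.3]]
block [ 0.5445 -0.3309 -0.0245]
[[-0.8, -0.3], [0.3, -0.4], [-0.4, -0.4], [-1.8, -0.5], [-0.3, -3.8], [0.1, -2.2], [-0.2, -3.8], [-0.3, -1.2]]
crank axis [0.57326589 0.09600268 0.113     ] sleeve [0.51939418 0.13237353 0.113     ] mid jaws [ 0.55735687 -0.06517453  0.        ]
top [ 0.5582 -0.05   -0.0923  0.0418 -0.0743  0.5138] 0.3516929260366714 [ 0.5433 -0.3329 -0.0085] [-0.3 -0.1  0.9  0.2  0.4  0.2 -1.  -0.3]
scene [ 0.562  -0.0461 -0.1042  0.041  -0.0742  0.4721] 0.8137443130307841 [ 0.5551 -0.3225 -0.0464] [-0.2 -1.2  0.1  0.7  0.  -0.9  0.1  1.4]
```

View pics/ov.png

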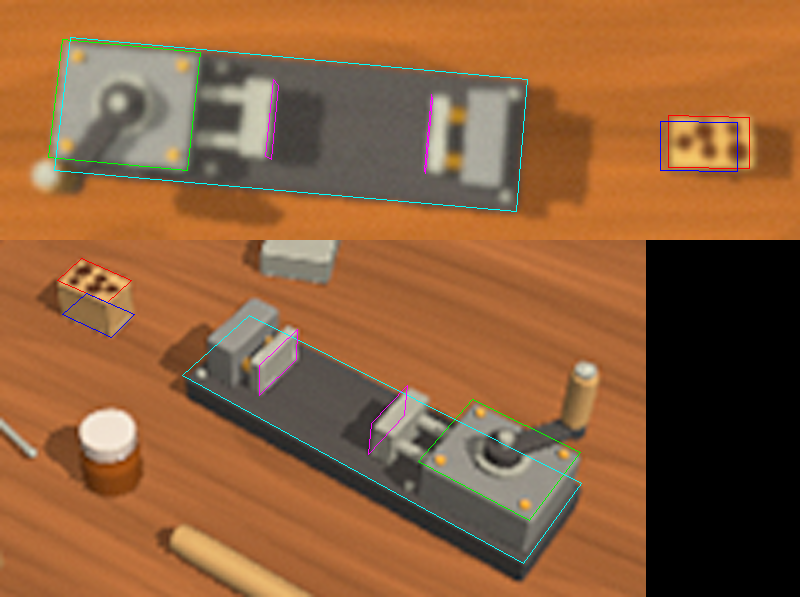

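Overlay agrees: top-view fit within ~1 px (block at tz ~(711,143), jaw face ~(270,119), sprung face ~(430,133)); I trust the top-weighted values. Now plan the approach to the block.

```bash
cat > plan.py <<'E'
# usage: plan.py x y z phi -> row from commanded pose (cmd.npy: x y z phi), tool straight down
from h import *; import sys,os
def Rt(phi): return np.array([[np.cos(phi),np.sin(phi),0],[np.sin(phi),-np.cos(phi),0],[0,0,-1.]])
def row(cmd,g): 
    s=Rt(cmd[3]).T@(np.array(g[:3])-cmd[:3]); return np.r_[s,0,0,-np.degrees(g[3]-cmd[3])].round(4)
if __name__=="__main__":
    cmd=np.load("cmd.npy") if os.path.exists("cmd.npy") else np.array([.169,-.55,.229,2*np.arctan2(.1488367,.988861)])
    g=np.array([float(v) for v in sys.argv[1:5]]); print(row(cmd,g)); np.save("cmd.npy",g)
E
python3 plan.py .5445 -.333 .13 1.555
```

```text
[  0.4227  -0.0969   0.099    0.       0.     -71.9759]
```

Call:
carry_out(
  targets=[
    [0.4227, -0.0969, 0.05, 0, 0, -71.976],
    [0.4227, -0.0969, 0.05, 0, 0, -71.976],
    [0.4227, -0.0969, 0.05, 0, 0, -71.976],
    [0.4227, -0.0969, 0.05, 0, 0, -71.976],
    [0.4227, -0.0969, 0.05, 0, 0, -71.976],
    [0.4227, -0.0969, 0.05, 0, 0, -71.976],
    [0.4227, -0.0969, 0.05, 0, 0, -71.976],
    [0.4227, -0.0969, 0.05, 0, 0, -71.976],
    [0.4227, -0.0969, 0.05, 0, 0, -71.976],
    [0.4227, -0.0969, 0.05, 0, 0, -71.976],
    [0.4227, -0.0969, 0.05, 0, 0, -71.976],
    [0.4227, -0.0969, 0.05, 0, 0, -71.976],
    [0.4227, -0.0969, 0.05, 0, 0, -71.976],
    [0.4227, -0.0969, 0.099, 0, 0, -71.976],
    [0.4227, -0.0969, 0.099, 0, 0, -71.976],
    [0.4227, -0.0969, 0.099, 0, 0, -71.976],
    [0.4227, -0.0969, 0.099, 0, 0, -71.976],
  ],
  grip=1,
)

```text
t: 2.7
position: [0.5452, -0.3335, 0.1318]
tool_rot: [0.001, 0.713, 0.701, 0.0]
ft_force: [-0.9, 0.4, -0.2]
width: 0.997
gripper_force: 0.0
```

Call:
carry_out(
  targets=[
    [0, 0, 0.03, 0, 0, 0],
    [0, 0, 0.06, 0, 0, 0],
    [0, 0, 0.085, 0, 0, 0],
    [0, 0, 0.1, 0, 0, 0],
    [0, 0, 0.106, 0, 0, 0],
    [0, 0, 0.106, 0, 0, 0],
    [0, 0, 0.106, 0, 0, 0],
  ],
)

```text
t: 3.4
position: [0.5457, -0.3334, 0.0254]
tool_rot: [0.001, 0.713, 0.702, 0.0]
ft_force: [0.1, 0.4, -0.3]
width: 1.001
gripper_force: 0.0
```

```bash
python3 - <<'E'
from h import *
o=robot.get_obs();print(o["position"],o["ft_force"])
a=robot.read_camera("top")["img"][180:240,330:430];b=robot.read_camera("scene")["img"][110:210,220:330]
a=cv2.resize(a,None,fx=4,fy=4,interpolation=cv2.INTER_CUBIC);b=cv2.resize(b,None,fx=3.6,fy=3.6,interpolation=cv2.INTER_CUBIC)
im=np.zeros((600,400,3),np.uint8);im[:240]=a;im[240:,:396]=b[:360];cv2.imwrite("pics/g1.png",im)
E
```

```text
[ 0.54572401 -0.33340002  0.02542   ] [ 0.11658452  0.35352385 -0.31083178]
```

View pics/g1.png

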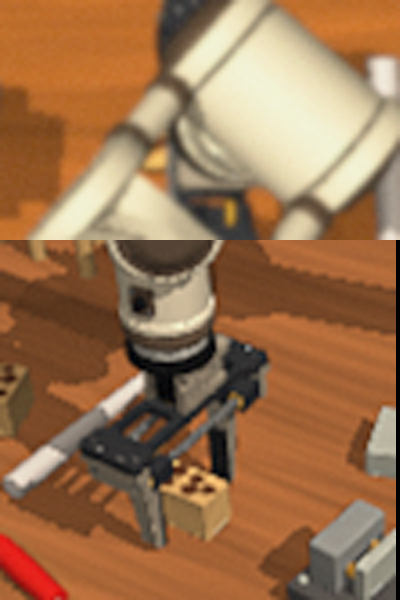

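Block sits between the fingers (scene zoom ~(195,500), near finger (152,530)). Close.

Call:
carry_out(
  targets=[
    [0, 0, 0, 0, 0, 0],
    [0, 0, 0, 0, 0, 0],
    [0, 0, 0, 0, 0, 0],
    [0, 0, 0, 0, 0, 0],
    [0, 0, 0, 0, 0, 0],
    [0, 0, 0, 0, 0, 0],
    [0, 0, 0, 0, 0, 0],
    [0, 0, 0, 0, 0, 0],
  ],
  grip=-1,
)

```text
t: 4.3
position: [0.5447, -0.3325, 0.0235]
tool_rot: [-0.0, 0.713, 0.701, 0.0]
ft_force: [0.9, 0.5, 0.4]
width: 0.413
gripper_force: 29.7
```

```bash
python3 - <<'E'
import numpy as np; np.save("cmd.npy",[.5445,-.333,.024,1.555])
E
python3 plan.py .557 -.0657 .14 1.4768
```

```text
[ 0.2675  0.0083 -0.116   0.      0.      4.4805]
```

Call:
carry_out(
  targets=[
    [0, 0, -0.02, 0, 0, 0],
    [0, 0, -0.05, 0, 0, 0],
    [0, 0, -0.085, 0, 0, 0],
    [0, 0, -0.116, 0, 0, 0],
    [0.03, 0.0083, -0.116, 0, 0, 4.48],
    [0.07, 0.0083, -0.116, 0, 0, 4.48],
    [0.11, 0.0083, -0.116, 0, 0, 4.48],
    [0.15, 0.0083, -0.116, 0, 0, 4.48],
    [0.19, 0.0083, -0.116, 0, 0, 4.48],
    [0.23, 0.0083, -0.116, 0, 0, 4.48],
    [0.255, 0.0083, -0.116, 0, 0, 4.48],
    [0.2675, 0.0083, -0.116, 0, 0, 4.48],
    [0.2675, 0.0083, -0.116, 0, 0, 4.48],
    [0.2675, 0.0083, -0.116, 0, 0, 4.48],
    [0.2675, 0.0083, -0.116, 0, 0, 4.48],
  ],
)

```text
t: 5.8
position: [0.5573, -0.0666, 0.1396]
tool_rot: [0.0, 0.74, 0.673, -0.0]
ft_force: [-0.6, -0.9, -2.2]
width: 0.414
gripper_force: 29.7
```

```bash
python3 - <<'E'
from h import *
o=robot.get_obs();print(o["position"],o["ft_force"],o["width"])
b=robot.read_camera("scene")["img"][120:270,260:440]
cv2.imwrite("pics/p1.png",cv2.resize(b,None,fx=4,fy=4,interpolation=cv2.INTER_CUBIC))
E
```

```text
[ 0.55730808 -0.06655583  0.13958228] [-0.60169114 -0.94270003 -2.21975383] 0.4138382568891146
```

View pics/p1.png

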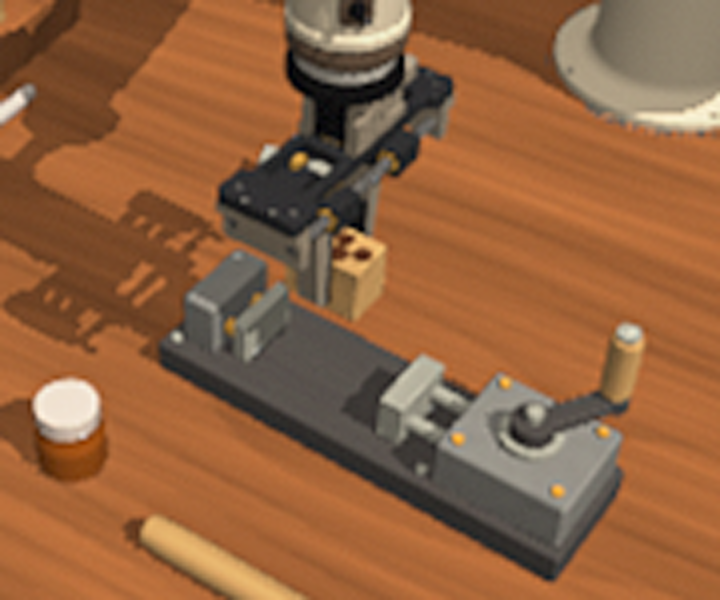

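Block is held (zoom ~(350,270)) above the bed between the jaws. Lower it.

Call:
carry_out(
  targets=[
    [0, 0, 0.025, 0, 0, 0],
    [0, 0, 0.05, 0, 0, 0],
    [0, 0, 0.068, 0, 0, 0],
    [0, 0, 0.078, 0, 0, 0],
    [0, 0, 0.083, 0, 0, 0],
    [0, 0, 0.085, 0, 0, 0],
    [0, 0, 0.085, 0, 0, 0],
    [0, 0, 0.085, 0, 0, 0],
  ],
)

```text
t: 6.65
position: [0.558, -0.0654, 0.0556]
tool_rot: [0.001, 0.74, 0.673, 0.0]
ft_force: [0.9, 0.2, -1.4]
width: 0.415
gripper_force: 29.7
```

```bash
python3 - <<'E'
from h import *
o=robot.get_obs();print(o["position"],o["ft_force"],o["torque"])
b=robot.read_camera("scene");cv2.imwrite("pics/p2raw.png",b["img"])
v=[.5585,-.0493,-.094];x,y=o["position"][:2]-v[:2];c,s=np.cos(v[2]),np.sin(v[2]);print("clamp xy",c*x+s*y,-s*x+c*y)
im=cv2.resize(b["img"][165:270,300:400],None,fx=5.7,fy=5.7,interpolation=cv2.INTER_CUBIC);cv2.imwrite("pics/p2.png",im)
E
```

```text
[ 0.55797388 -0.06544049  0.05557833] [ 0.88059851  0.21286746 -1.40120415] [-0.00103066 -0.04482468 -0.00658964]
clamp xy 0.0009911720265327784 -0.016118614759044893
```

View pics/p2.png

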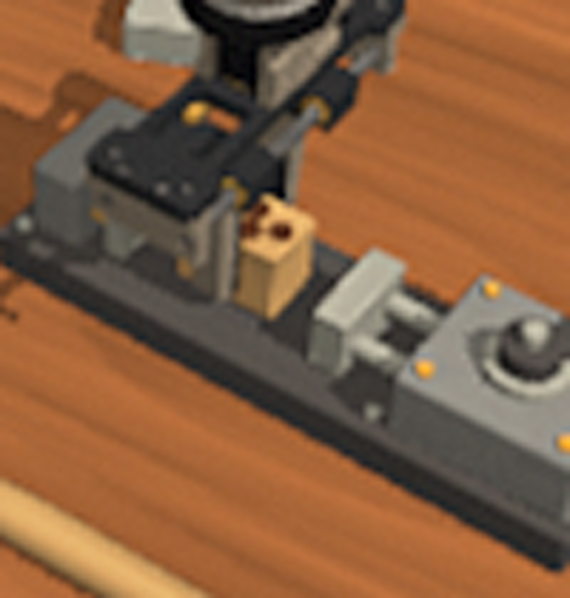

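Call:
carry_out(
  targets=[
    [0, 0, 0.001, 0, 0, 0],
    [0, 0, 0.002, 0, 0, 0],
    [0, 0, 0.003, 0, 0, 0],
    [0, 0, 0.003, 0, 0, 0],
  ],
)

```text
t: 7.1
position: [0.5572, -0.0651, 0.0515]
tool_rot: [-0.0, 0.74, 0.673, -0.0]
ft_force: [0.3, -0.4, -1.1]
width: 0.415
gripper_force: 29.7
```

```bash
python3 - <<'E'
from h import *
c=robot.read_camera("scene")
# clamp frame from scene-only fit
for v in([.562,-.0461,-.1042],[.5585,-.0493,-.094]):
  for u,z in(((268,318),.030),((238,300),.030),((247,247),.075),((275,262),.075),((315,226),.075)):
    p=(np.array(u)+.5)/5.7-.5+[300,165]; w=at(c,p,z)-[v[0],v[1],0]; cs,s=np.cos(v[2]),np.sin(v[2])
    print(u,np.round([1e3*(cs*w[0]+s*w[1]),1e3*(-s*w[0]+cs*w[1])],1))
E
```

```text
(268, 318) [14.6  9.2]
(238, 300) [ 13.6 -10.3]
(247, 247) [16.3 -4.9]
(275, 262) [16.4 12.2]
(315, 226) [-16.6  14.2]
(268, 318) [17.9 12.5]
(238, 300) [16.7 -6.9]
(247, 247) [19.4 -1.5]
(275, 262) [19.8 15.5]
(315, 226) [-13.3  17.9]
```

Call:
carry_out(
  targets=[
    [0, 0, 0.001, 0, 0, 0],
    [0, 0, 0.0015, 0, 0, 0],
    [0, 0, 0.0015, 0, 0, 0],
  ],
)

```text
t: 7.45
position: [0.5572, -0.0651, 0.0515]
tool_rot: [-0.0, 0.739, 0.673, -0.0]
ft_force: [-4.7, 1.6, 9.1]
width: 0.416
gripper_force: 29.7
```

Call:
carry_out(
  targets=[
    [0, 0, -0.0005, 0, 0, 0],
    [0, 0, -0.0005, 0, 0, 0],
    [0, 0, -0.0005, 0, 0, 0],
    [0, 0, -0.0005, 0, 0, 0],
    [0, 0, -0.0005, 0, 0, 0],
    [0, 0, -0.0005, 0, 0, 0],
  ],
  grip=1,
)

```text
t: 8.05
position: [0.5572, -0.0651, 0.0505]
tool_rot: [-0.0, 0.74, 0.673, -0.0]
ft_force: [0.1, -0.4, -0.3]
width: 0.91
gripper_force: 0.0
```

```bash
python3 - <<'E'
from h import *
np.save("cmd.npy",[.557,-.0657,.051,1.4768])
o=robot.get_obs();print(o["width"],o["ft_force"],o["position"])
E
python3 plan.py .557 -.0657 .19 1.4768; python3 plan.py .5205 .1325 .19 1.4768
```

```text
0.9104755568222378 [ 0.14071087 -0.35168067 -0.28025698] [ 0.55718576 -0.06514508  0.05051283]
[ 0.     0.    -0.139  0.     0.    -0.   ]
[ 0.1939 -0.0549  0.      0.      0.     -0.    ]
```

Call:
carry_out(
  targets=[
    [0, 0, -0.02, 0, 0, 0],
    [0, 0, -0.06, 0, 0, 0],
    [0, 0, -0.1, 0, 0, 0],
    [0, 0, -0.13, 0, 0, 0],
    [0, 0, -0.139, 0, 0, 0],
    [0.04, -0.0115, -0.139, 0, 0, 0],
    [0.08, -0.023, -0.139, 0, 0, 0],
    [0.12, -0.0345, -0.139, 0, 0, 0],
    [0.16, -0.046, -0.139, 0, 0, 0],
    [0.185, -0.0535, -0.139, 0, 0, 0],
    [0.1934, -0.0564, -0.139, 0, 0, 0],
    [0.1934, -0.0564, -0.139, 0, 0, 0],
    [0.1934, -0.0564, -0.139, 0, 0, 0],
  ],
)

```text
t: 9.35
position: [0.5193, 0.1316, 0.189]
tool_rot: [-0.0, 0.74, 0.673, -0.001]
ft_force: [-0.4, -0.2, -0.5]
width: 1.0
gripper_force: 0.0
```

```bash
python3 - <<'E'
from h import *
o=robot.get_obs();print(o["position"],o["ft_force"],o["width"])
c=robot.read_camera("scene");cv2.imwrite("pics/s1.png",cv2.resize(c["img"][110:260,300:480],None,fx=4,fy=4,interpolation=cv2.INTER_CUBIC))
t=robot.read_camera("top")
for d in robot.tip_of("sleeve",c)[:2]+robot.tip_of("sleeve",t)[:2]: print(d)
E
```

```text
[0.51926384 0.13164777 0.18898233] [-0.42776153 -0.15251777 -0.4771141 ] 0.9997244474467184
{'pixel': [414.5, 214.4], 'p': 0.46}
{'pixel': [214.0, 222.9], 'p': 0.45}
```

View pics/s1.png

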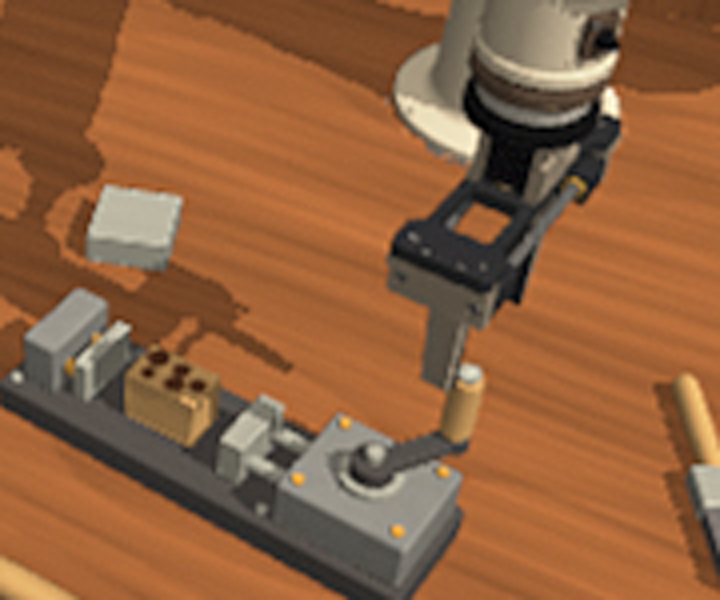

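Block stands upright mid-bed (zoom ~(172,395)); sleeve head at (470,373), gripper above it. Descend and grip.

Call:
carry_out(
  targets=[
    [0, 0, 0.02, 0, 0, 0],
    [0, 0, 0.04, 0, 0, 0],
    [0, 0, 0.06, 0, 0, 0],
    [0, 0, 0.074, 0, 0, 0],
    [0, 0, 0.079, 0, 0, 0],
    [0, 0, 0.079, 0, 0, 0],
  ],
)

```text
t: 10.15
position: [0.519, 0.1324, 0.1102]
tool_rot: [-0.0, 0.74, 0.673, -0.0]
ft_force: [-0.0, 0.3, 0.1]
width: 0.998
gripper_force: 0.0
```

Call:
carry_out(
  targets=[
    [0, 0, 0, 0, 0, 0],
    [0, 0, 0, 0, 0, 0],
    [0, 0, 0, 0, 0, 0],
    [0, 0, 0, 0, 0, 0],
    [0, 0, 0, 0, 0, 0],
    [0, 0, 0, 0, 0, 0],
    [0, 0, 0, 0, 0, 0],
    [0, 0, 0, 0, 0, 0],
    [0, 0, 0, 0, 0, 0],
    [0, 0, 0, 0, 0, 0],
    [0, 0, 0, 0, 0, 0],
  ],
  grip=-1,
)

```text
t: 11.25
position: [0.5191, 0.1327, 0.1106]
tool_rot: [-0.0, 0.74, 0.673, -0.0]
ft_force: [-0.8, 0.2, 0.5]
width: 0.245
gripper_force: 30.0
```

```bash
cat > circ.py <<'E'
# circ.py th0 th1 n [cx cy]: rows along circle, tool frame (x=clamp y, y=clamp x), from commanded pose at cmd(th0)
import sys,numpy as np
a,b,n=float(sys.argv[1]),float(sys.argv[2]),int(sys.argv[3])
print([[round(.065*(np.sin(t)-np.sin(a)),4),round(-.065*(np.cos(t)-np.cos(a)),4),0,0,0,0] for t in np.linspace(a,b,n+1)[1:]])
E
python3 circ.py .506 1.006 6
```

```text
[[np.float64(0.0046), np.float64(0.0028), 0, 0, 0, 0], [np.float64(0.009), np.float64(0.006), 0, 0, 0, 0], [np.float64(0.0131), np.float64(0.0096), 0, 0, 0, 0], [np.float64(0.0169), np.float64(0.0134), 0, 0, 0, 0], [np.float64(0.0203), np.float64(0.0176), 0, 0, 0, 0], [np.float64(0.0234), np.float64(0.0221), 0, 0, 0, 0]]
```

Call:
carry_out(
  targets=[
    [0.0046, 0.0028, 0, 0, 0, 0],
    [0.009, 0.006, 0, 0, 0, 0],
    [0.0131, 0.0096, 0, 0, 0, 0],
    [0.0169, 0.0134, 0, 0, 0, 0],
    [0.0203, 0.0176, 0, 0, 0, 0],
    [0.0234, 0.0221, 0, 0, 0, 0],
  ],
)

```text
t: 11.85
position: [0.5416, 0.1528, 0.1104]
tool_rot: [-0.001, 0.739, 0.673, -0.003]
ft_force: [-8.1, -5.2, 6.9]
width: 0.243
gripper_force: 30.0
```

```bash
cat > st.py <<'E'
from h import *
import sys
o=robot.get_obs();ex=np.array([.0938,.9956]);ey=np.array([.9956,-.0938])
d=o["position"][:2]-[.5725,.0955];F=o["ft_force"][:2]
x,y=ex@d,ey@d;th=np.arctan2(x,-y);r=np.hypot(x,y);f=np.array([ex@F,ey@F])
print("t%.2f th %.3f r %.4f z %.4f Ftan %.1f Frad %.1f Fz %.1f width %.3f gf %.1f"%(o["t"],th,r,o["position"][2],f@[np.cos(th),np.sin(th)],f@[np.sin(th),-np.cos(th)],o["ft_force"][2],o["width"],o["gripper_force"]))
E
python3 st.py; sed -i 's/round(\(.065[^,]*\),4)/float(round(\1,4))/;s/round(-\([^,]*\),4)/float(round(-\1,4))/' circ.py; python3 circ.py 1.006 2.506 16
```

```text
t11.85 th 0.982 r 0.0651 z 0.1104 Ftan -9.6 Frad -0.7 Fz 6.9 width 0.243 gf 30.0
[[0.003, 0.0053, 0, 0, 0, 0], [0.0055, 0.0108, 0, 0, 0, 0], [0.0075, 0.0166, 0, 0, 0, 0], [0.0089, 0.0225, 0, 0, 0, 0], [0.0098, 0.0286, 0, 0, 0, 0], [0.0101, 0.0346, 0, 0, 0, 0], [0.0098, 0.0407, 0, 0, 0, 0], [0.009, 0.0468, 0, 0, 0, 0], [0.0076, 0.0527, 0, 0, 0, 0], [0.0056, 0.0585, 0, 0, 0, 0], [0.0032, 0.064, 0, 0, 0, 0], [0.0002, 0.0693, 0, 0, 0, 0], [-0.0033, 0.0743, 0, 0, 0, 0], [-0.0072, 0.079, 0, 0, 0, 0], [-0.0116, 0.0833, 0, 0, 0, 0], [-0.0163, 0.0871, 0, 0, 0, 0]]
```

Call:
carry_out(
  targets=[
    [0.003, 0.0053, 0, 0, 0, 0],
    [0.0055, 0.0108, 0, 0, 0, 0],
    [0.0075, 0.0166, 0, 0, 0, 0],
    [0.0089, 0.0225, 0, 0, 0, 0],
    [0.0098, 0.0286, 0, 0, 0, 0],
    [0.0101, 0.0346, 0, 0, 0, 0],
    [0.0098, 0.0407, 0, 0, 0, 0],
    [0.009, 0.0468, 0, 0, 0, 0],
    [0.0076, 0.0527, 0, 0, 0, 0],
    [0.0056, 0.0585, 0, 0, 0, 0],
    [0.0032, 0.064, 0, 0, 0, 0],
    [0.0002, 0.0693, 0, 0, 0, 0],
    [-0.0033, 0.0743, 0, 0, 0, 0],
    [-0.0072, 0.079, 0, 0, 0, 0],
    [-0.0116, 0.0833, 0, 0, 0, 0],
    [-0.0163, 0.0871, 0, 0, 0, 0],
  ],
)

```text
t: 13.45
position: [0.6263, 0.1316, 0.1105]
tool_rot: [-0.003, 0.739, 0.673, -0.001]
ft_force: [-9.4, 6.3, 6.8]
width: 0.24
gripper_force: 30.0
```

```bash
python3 st.py; python3 circ.py 2.506 4.306 19
```

```text
t13.45 th 2.456 r 0.0648 z 0.1105 Ftan -10.5 Frad -4.3 Fz 6.8 width 0.240 gf 30.0
[[-0.0051, 0.0034, 0, 0, 0, 0], [-0.0105, 0.0063, 0, 0, 0, 0], [-0.0162, 0.0087, 0, 0, 0, 0], [-0.0221, 0.0106, 0, 0, 0, 0], [-0.0281, 0.0118, 0, 0, 0, 0], [-0.0342, 0.0125, 0, 0, 0, 0], [-0.0404, 0.0127, 0, 0, 0, 0], [-0.0465, 0.0122, 0, 0, 0, 0], [-0.0526, 0.0112, 0, 0, 0, 0], [-0.0585, 0.0096, 0, 0, 0, 0], [-0.0643, 0.0074, 0, 0, 0, 0], [-0.0698, 0.0047, 0, 0, 0, 0], [-0.0751, 0.0015, 0, 0, 0, 0], [-0.08, -0.0022, 0, 0, 0, 0], [-0.0846, -0.0063, 0, 0, 0, 0], [-0.0887, -0.0109, 0, 0, 0, 0], [-0.0924, -0.0158, 0, 0, 0, 0], [-0.0956, -0.0211, 0, 0, 0, 0], [-0.0983, -0.0266, 0, 0, 0, 0]]
```

Call:
carry_out(
  targets=[
    [-0.0051, 0.0034, 0, 0, 0, 0],
    [-0.0105, 0.0063, 0, 0, 0, 0],
    [-0.0162, 0.0087, 0, 0, 0, 0],
    [-0.0221, 0.0106, 0, 0, 0, 0],
    [-0.0281, 0.0118, 0, 0, 0, 0],
    [-0.0342, 0.0125, 0, 0, 0, 0],
    [-0.0404, 0.0127, 0, 0, 0, 0],
    [-0.0465, 0.0122, 0, 0, 0, 0],
    [-0.0526, 0.0112, 0, 0, 0, 0],
    [-0.0585, 0.0096, 0, 0, 0, 0],
    [-0.0643, 0.0074, 0, 0, 0, 0],
    [-0.0698, 0.0047, 0, 0, 0, 0],
    [-0.0751, 0.0015, 0, 0, 0, 0],
    [-0.08, -0.0022, 0, 0, 0, 0],
    [-0.0846, -0.0063, 0, 0, 0, 0],
    [-0.0887, -0.0109, 0, 0, 0, 0],
    [-0.0924, -0.0158, 0, 0, 0, 0],
    [-0.0956, -0.0211, 0, 0, 0, 0],
    [-0.0983, -0.0266, 0, 0, 0, 0],
  ],
)

```text
t: 15.35
position: [0.5955, 0.0347, 0.1107]
tool_rot: [0.002, 0.74, 0.673, 0.003]
ft_force: [9.2, 2.1, -7.8]
width: 0.242
gripper_force: 30.0
```

```bash
python3 st.py; python3 circ.py 4.306 6.106 19
```

```text
t15.35 th -2.026 r 0.0650 z 0.1107 Ftan -9.4 Frad 1.3 Fz -7.8 width 0.242 gf 30.0
[[-0.0022, -0.0058, 0, 0, 0, 0], [-0.0038, -0.0117, 0, 0, 0, 0], [-0.0048, -0.0178, 0, 0, 0, 0], [-0.0053, -0.0239, 0, 0, 0, 0], [-0.0051, -0.0301, 0, 0, 0, 0], [-0.0044, -0.0362, 0, 0, 0, 0], [-0.0032, -0.0422, 0, 0, 0, 0], [-0.0013, -0.0481, 0, 0, 0, 0], [0.0011, -0.0537, 0, 0, 0, 0], [0.004, -0.0592, 0, 0, 0, 0], [0.0074, -0.0643, 0, 0, 0, 0], [0.0113, -0.0691, 0, 0, 0, 0], [0.0156, -0.0734, 0, 0, 0, 0], [0.0203, -0.0774, 0, 0, 0, 0], [0.0254, -0.0809, 0, 0, 0, 0], [0.0308, -0.0839, 0, 0, 0, 0], [0.0364, -0.0864, 0, 0, 0, 0], [0.0422, -0.0883, 0, 0, 0, 0], [0.0482, -0.0897, 0, 0, 0, 0]]
```

Call:
carry_out(
  targets=[
    [-0.0022, -0.0058, 0, 0, 0, 0],
    [-0.0038, -0.0117, 0, 0, 0, 0],
    [-0.0048, -0.0178, 0, 0, 0, 0],
    [-0.0053, -0.0239, 0, 0, 0, 0],
    [-0.0051, -0.0301, 0, 0, 0, 0],
    [-0.0044, -0.0362, 0, 0, 0, 0],
    [-0.0032, -0.0422, 0, 0, 0, 0],
    [-0.0013, -0.0481, 0, 0, 0, 0],
    [0.0011, -0.0537, 0, 0, 0, 0],
    [0.004, -0.0592, 0, 0, 0, 0],
    [0.0074, -0.0643, 0, 0, 0, 0],
    [0.0113, -0.0691, 0, 0, 0, 0],
    [0.0156, -0.0734, 0, 0, 0, 0],
    [0.0203, -0.0774, 0, 0, 0, 0],
    [0.0254, -0.0809, 0, 0, 0, 0],
    [0.0308, -0.0839, 0, 0, 0, 0],
    [0.0364, -0.0864, 0, 0, 0, 0],
    [0.0422, -0.0883, 0, 0, 0, 0],
    [0.0482, -0.0897, 0, 0, 0, 0],
  ],
)

```text
t: 17.25
position: [0.5078, 0.0879, 0.1106]
tool_rot: [0.002, 0.739, 0.673, -0.002]
ft_force: [-2.4, -11.8, 1.3]
width: 0.241
gripper_force: 30.0
```

```bash
python3 st.py; python3 circ.py 6.106 6.906 8
```

```text
t17.25 th -0.210 r 0.0652 z 0.1106 Ftan -11.5 Frad 3.8 Fz 1.3 width 0.241 gf 30.0
[[0.0064, -0.0008, 0, 0, 0, 0], [0.0129, -0.001, 0, 0, 0, 0], [0.0194, -0.0005, 0, 0, 0, 0], [0.0258, 0.0006, 0, 0, 0, 0], [0.0321, 0.0023, 0, 0, 0, 0], [0.0381, 0.0047, 0, 0, 0, 0], [0.0439, 0.0077, 0, 0, 0, 0], [0.0494, 0.0112, 0, 0, 0, 0]]
```

Call:
carry_out(
  targets=[
    [0.0064, -0.0008, 0, 0, 0, 0],
    [0.0129, -0.001, 0, 0, 0, 0],
    [0.0194, -0.0005, 0, 0, 0, 0],
    [0.0258, 0.0006, 0, 0, 0, 0],
    [0.0321, 0.0023, 0, 0, 0, 0],
    [0.0381, 0.0047, 0, 0, 0, 0],
    [0.0439, 0.0077, 0, 0, 0, 0],
    [0.0494, 0.0112, 0, 0, 0, 0],
  ],
)

```text
t: 18.05
position: [0.5224, 0.1371, 0.1105]
tool_rot: [-0.0, 0.739, 0.673, -0.003]
ft_force: [-8.3, -7.3, 6.1]
width: 0.243
gripper_force: 30.0
```

```bash
python3 st.py; for a in 6.906 7.106 7.306 7.506 7.706 7.906 8.106; do python3 circ.py $a $(python3 -c "print($a+.2)") 3;done
python3 - <<'E'
from h import *
from scipy.optimize import brentq
c=robot.read_camera("scene");cv2.imwrite("pics/k1.png",cv2.resize(c["img"][165:255,290:420],None,fx=6,fy=6,interpolation=cv2.INTER_CUBIC))
E
```

```text
t18.05 th 0.599 r 0.0651 z 0.1105 Ftan -11.0 Frad 1.7 Fz 6.1 width 0.243 gf 30.0
[[0.0034, 0.0026, 0, 0, 0, 0], [0.0067, 0.0055, 0, 0, 0, 0], [0.0097, 0.0086, 0, 0, 0, 0]]
[[0.0028, 0.0033, 0, 0, 0, 0], [0.0055, 0.0067, 0, 0, 0, 0], [0.0078, 0.0103, 0, 0, 0, 0]]
[[0.0021, 0.0038, 0, 0, 0, 0], [0.004, 0.0077, 0, 0, 0, 0], [0.0056, 0.0117, 0, 0, 0, 0]]
[[0.0013, 0.0041, 0, 0, 0, 0], [0.0024, 0.0083, 0, 0, 0, 0], [0.0032, 0.0126, 0, 0, 0, 0]]
[[0.0005, 0.0043, 0, 0, 0, 0], [0.0007, 0.0086, 0, 0, 0, 0], [0.0006, 0.013, 0, 0, 0, 0]]
[[-0.0004, 0.0043, 0, 0, 0, 0], [-0.001, 0.0086, 0, 0, 0, 0], [-0.002, 0.0128, 0, 0, 0, 0]]
[[-0.0012, 0.0042, 0, 0, 0, 0], [-0.0027, 0.0082, 0, 0, 0, 0], [-0.0045, 0.0122, 0, 0, 0, 0]]
```

View pics/k1.png

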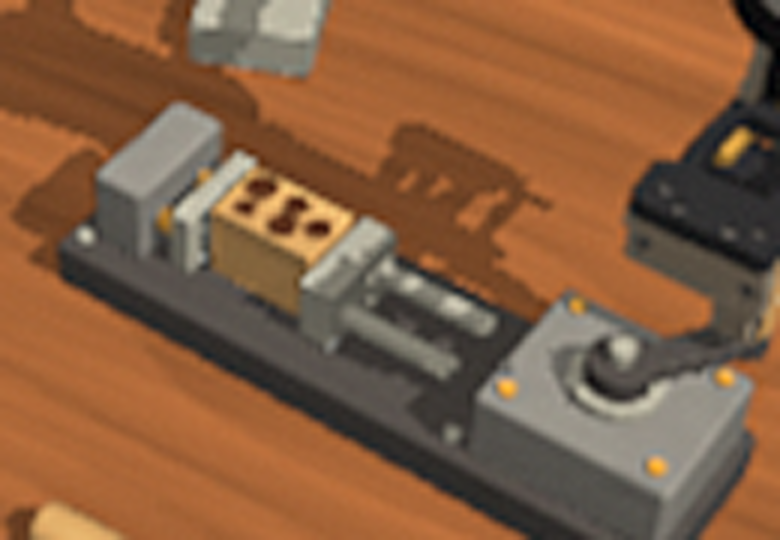

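Jaw (zoom ~(345,285)) touches the block (~(285,235)), which is centred; a few mm gap to the sprung plate (~(205,215)). Proceed in small steps watching force.

Call:
carry_out(
  targets=[
    [0.0034, 0.0026, 0, 0, 0, 0],
    [0.0067, 0.0055, 0, 0, 0, 0],
    [0.0097, 0.0086, 0, 0, 0, 0],
  ],
)

```text
t: 18.4
position: [0.5316, 0.1462, 0.1105]
tool_rot: [-0.0, 0.739, 0.673, -0.003]
ft_force: [-7.3, -6.4, 7.3]
width: 0.241
gripper_force: 30.0
```

```bash
python3 st.py
```

```text
t18.40 th 0.798 r 0.0651 z 0.1105 Ftan -9.8 Frad -0.4 Fz 7.3 width 0.241 gf 30.0
```

Call:
carry_out(
  targets=[
    [0.0028, 0.0033, 0, 0, 0, 0],
    [0.0055, 0.0067, 0, 0, 0, 0],
    [0.0078, 0.0103, 0, 0, 0, 0],
  ],
)

```text
t: 18.7
position: [0.5425, 0.1532, 0.1105]
tool_rot: [-0.001, 0.739, 0.673, -0.003]
ft_force: [-8.6, -4.6, 8.1]
width: 0.244
gripper_force: 30.0
```

```bash
python3 st.py
```

```text
t18.70 th 0.997 r 0.0650 z 0.1105 Ftan -9.8 Frad -0.1 Fz 8.1 width 0.244 gf 30.0
```

Call:
carry_out(
  targets=[
    [0.0021, 0.0038, 0, 0, 0, 0],
    [0.004, 0.0077, 0, 0, 0, 0],
    [0.0056, 0.0117, 0, 0, 0, 0],
  ],
)

```text
t: 19.0
position: [0.5544, 0.1579, 0.1105]
tool_rot: [-0.001, 0.739, 0.673, -0.003]
ft_force: [-9.9, -4.3, 7.7]
width: 0.244
gripper_force: 30.0
```

```bash
python3 st.py
```

```text
t19.00 th 1.195 r 0.0650 z 0.1105 Ftan -10.7 Frad -1.4 Fz 7.7 width 0.244 gf 30.0
```

Call:
carry_out(
  targets=[
    [0.0013, 0.0041, 0, 0, 0, 0],
    [0.0024, 0.0083, 0, 0, 0, 0],
    [0.0032, 0.0126, 0, 0, 0, 0],
  ],
)

```text
t: 19.3
position: [0.5663, 0.1602, 0.1104]
tool_rot: [-0.002, 0.739, 0.673, -0.004]
ft_force: [-13.1, -3.2, 10.8]
width: 0.242
gripper_force: 30.0
```

```bash
python3 st.py
```

```text
t19.30 th 1.381 r 0.0650 z 0.1104 Ftan -13.3 Frad -1.9 Fz 10.8 width 0.242 gf 30.0
```

Call:
carry_out(
  targets=[
    [0.0005, 0.0043, 0, 0, 0, 0],
    [0.0007, 0.0086, 0, 0, 0, 0],
    [0.0006, 0.013, 0, 0, 0, 0],
  ],
)

```text
t: 19.6
position: [0.5788, 0.1601, 0.1104]
tool_rot: [-0.003, 0.739, 0.673, -0.004]
ft_force: [-14.3, -2.1, 11.2]
width: 0.241
gripper_force: 30.0
```

```bash
python3 st.py
```

```text
t19.60 th 1.574 r 0.0649 z 0.1104 Ftan -14.1 Frad -3.5 Fz 11.2 width 0.241 gf 30.0
```

Call:
carry_out(
  targets=[
    [-0.0004, 0.0043, 0, 0, 0, 0],
    [-0.001, 0.0086, 0, 0, 0, 0],
    [-0.002, 0.0128, 0, 0, 0, 0],
  ],
)

```text
t: 19.9
position: [0.591, 0.1577, 0.1104]
tool_rot: [-0.004, 0.739, 0.673, -0.004]
ft_force: [-16.2, 0.5, 11.7]
width: 0.245
gripper_force: 30.0
```

```bash
python3 st.py
```

```text
t19.90 th 1.766 r 0.0649 z 0.1104 Ftan -15.7 Frad -4.2 Fz 11.7 width 0.245 gf 30.0
```

Call:
carry_out(
  targets=[
    [-0.0012, 0.0042, 0, 0, 0, 0],
    [-0.0027, 0.0082, 0, 0, 0, 0],
    [-0.0045, 0.0122, 0, 0, 0, 0],
  ],
)

```text
t: 20.2
position: [0.6024, 0.153, 0.1104]
tool_rot: [-0.004, 0.739, 0.673, -0.003]
ft_force: [-16.3, 3.9, 11.8]
width: 0.245
gripper_force: 30.0
```

```bash
python3 st.py; python3 circ.py 8.306 8.406 2; python3 - <<'E'
from h import *
c=robot.read_camera("scene");t=robot.read_camera("top");cv2.imwrite("pics/e_s.png",c["img"]);cv2.imwrite("pics/e_t.png",t["img"])
# shift of sprung plate between k1-time (approx p2raw initial scene0) and now by template matching
a=cv2.imread("pics/scene0.png");
# plate gap: template of plate in scene0 near sz(325,140)-> px (326,200)
T=cv2.resize(a[188:212,317:334],None,fx=8,fy=8,interpolation=cv2.INTER_CUBIC);S=cv2.resize(c["img"][182:218,308:342],None,fx=8,fy=8,interpolation=cv2.INTER_CUBIC)
m=cv2.matchTemplate(S,T,cv2.TM_CCOEFF_NORMED);_,v,_,l=cv2.minMaxLoc(m);print("plate shift px",np.array(l)/8-[9,6],v)
v=np.load("v.npy");cs,s=np.cos(v[2]),np.sin(v[2])
P=np.array([v[0]+.0747*s,v[1]-.0747*cs,.05]);print("px per 6mm -y",pix(c,P+.006*np.array([s,-cs,0]))-pix(c,P))
E
```

```text
t20.20 th 1.957 r 0.0648 z 0.1104 Ftan -16.2 Frad -4.1 Fz 11.8 width 0.245 gf 30.0
[[-0.0015, 0.0029, 0, 0, 0, 0], [-0.0031, 0.0057, 0, 0, 0, 0]]
plate shift px [-4.125  1.625] 0.49900534749031067
px per 6mm -y [-1.60142137 -0.83238113]
```

Call:
carry_out(
  targets=[
    [-0.0015, 0.0029, 0, 0, 0, 0],
    [-0.0031, 0.0057, 0, 0, 0, 0],
  ],
)

```text
t: 20.5
position: [0.6076, 0.1499, 0.1103]
tool_rot: [-0.005, 0.739, 0.673, -0.003]
ft_force: [-16.6, 5.6, 12.1]
width: 0.242
gripper_force: 30.0
```

```bash
python3 st.py
```

```text
t20.50 th 2.050 r 0.0648 z 0.1103 Ftan -17.0 Frad -4.3 Fz 12.1 width 0.242 gf 30.0
```

Call:
carry_out(
  targets=[
    [0.0008, -0.0013, 0, 0, 0, 0],
    [0.0016, -0.0026, 0, 0, 0, 0],
    [0.0016, -0.0026, 0, 0, 0, 0],
  ],
)

```text
t: 20.8
position: [0.6078, 0.1499, 0.1105]
tool_rot: [-0.001, 0.739, 0.673, -0.002]
ft_force: [-7.0, -0.6, 5.5]
width: 0.242
gripper_force: 30.0
```

Call:
carry_out(
  targets=[
    [0, 0, 0, 0, 0, 0],
    [0, 0, 0, 0, 0, 0],
    [0, 0, 0, 0, 0, 0],
    [0, 0, 0, 0, 0, 0],
    [0, 0, 0, 0, 0, 0],
    [0, 0, 0, 0, 0, 0],
    [0, 0, 0, 0, 0, 0],
    [0, 0, 0, 0, 0, 0],
    [0, 0, 0, 0, 0, 0],
  ],
  grip=1,
)

```text
t: 21.7
position: [0.6096, 0.1496, 0.1106]
tool_rot: [-0.0, 0.74, 0.673, -0.0]
ft_force: [-0.8, -0.1, -0.5]
width: 0.991
gripper_force: 0.0
```

Now rise clear, and move back a bit so the cameras can see.

Call:
carry_out(
  targets=[
    [0, 0, -0.015, 0, 0, 0],
    [0, 0, -0.04, 0, 0, 0],
    [0, 0, -0.07, 0, 0, 0],
    [0, 0, -0.1, 0, 0, 0],
    [0, 0, -0.13, 0, 0, 0],
    [0, -0.04, -0.14, 0, 0, 0],
    [0, -0.08, -0.14, 0, 0, 0],
    [0, -0.12, -0.14, 0, 0, 0],
    [0.03, -0.15, -0.14, 0, 0, 0],
    [0.06, -0.18, -0.14, 0, 0, 0],
    [0.06, -0.18, -0.14, 0, 0, 0],
    [0.06, -0.18, -0.14, 0, 0, 0],
  ],
)

```text
t: 22.9
position: [0.4361, 0.2266, 0.2518]
tool_rot: [0.001, 0.739, 0.674, 0.001]
ft_force: [0.6, -0.9, -0.1]
width: 1.004
gripper_force: 0.0
```

```bash
python3 - <<'E'
from h import *
v=np.array([.5585,-.0493,-.094]);cs,s=np.cos(v[2]),np.sin(v[2]);print(robot.get_obs()["ft_force"])
for n in("top","scene"):
    c=robot.read_camera(n);cv2.imwrite(f"pics/end_{n}.png",c["img"])
    for o,z in(("jaw",.028),("block",.028),("sleeve",.088)):
        for d in robot.tip_of(o,c)[:5]:
            w=at(c,d["pixel"],z)[:2]-v[:2];q=np.array([cs*w[0]+s*w[1],-s*w[0]+cs*w[1]])*1e3
            if abs(q[0])<110 and abs(q[1])<250: print(n,o,q.round(1),round(d["p"],2))
# undisturbed check: changed pixels outside arm/vise
    a=cv2.imread(f"pics/{n}0.png");D=(cv2.absdiff(a,c["img"]).max(2)>60).astype(np.uint8)
    k,_,st,ce=cv2.connectedComponentsWithStats(D);print([(ce[i].round().astype(int).tolist(),int(st[i,4])) for i in range(1,k) if st[i,4]>25])
t=c=cv2.imread("pics/end_top.png");r=cv2.cvtColor(t,cv2.COLOR_BGR2GRAY)
a0=cv2.imread("pics/top0.png",0)
for im in(a0,r): print([int(x) for x in im[206:224,255:318].mean(0)])
E
```

```text
[ 0.57108754 -0.87664041 -0.11833885]
top jaw [ -3.5 -17.3] 0.77
top block [ -7.1 -44.4] 0.82
top sleeve [ 29.7 205. ] 0.39
[([213, 195], 173), ([258, 209], 160), ([288, 212], 490), ([310, 214], 39), ([223, 215], 74), ([99, 283], 10297), ([211, 224], 62), ([332, 279], 179), ([236, 361], 4647), ([392, 320], 33), ([403, 319], 27), ([334, 322], 46), ([52, 343], 500), ([129, 341], 48), ([63, 350], 176), ([500, 376], 2072), ([61, 367], 354), ([49, 375], 76), ([531, 382], 64), ([64, 390], 294), ([264, 398], 38), ([534, 397], 72), ([575, 398], 141)]
scene jaw [ -0.9 -24.1] 0.82
scene block [ 10.4 -38.1] 0.7
scene sleeve [ 31.2 204.5] 0.68
[([276, 29], 844), ([431, 32], 1656), ([514, 29], 2984), ([549, 26], 700), ([473, 64], 640), ([511, 80], 1258), ([453, 77], 103), ([418, 90], 512), ([444, 92], 49), ([429, 107], 382), ([479, 138], 1719), ([335, 164], 83), ([343, 207], 496), ([371, 203], 28), ([417, 204], 33), ([405, 230], 335), ([366, 211], 33)]
[93, 93, 103, 130, 153, 164, 167, 169, 168, 153, 117, 85, 73, 70, 69, 68, 69, 69, 69, 69, 69, 69, 74, 83, 90, 92, 92, 93, 92, 92, 93, 93, 93, 93, 93, 93, 92, 92, 92, 92, 93, 93, 92, 92, 92, 92, 92, 92, 93, 110, 151, 186, 197, 187, 153, 116, 100, 100, 116, 145, 164, 169, 168]
[65, 66, 67, 70, 84, 99, 109, 113, 114, 114, 115, 114, 113, 113, 114, 115, 116, 116, 116, 116, 118, 119, 119, 123, 140, 164, 176, 179, 179, 181, 178, 163, 150, 140, 134, 135, 142, 147, 134, 113, 99, 102, 125, 151, 159, 149, 128, 108, 106, 122, 145, 158, 156, 165, 184, 187, 156, 121, 118, 145, 163, 169, 169]
```

```bash
python3 -c "
from bench import robot
print(robot.close_job())"
```

```text
the job is handed in; nothing more can be done
None
```

The job is handed in: the block stands centred between the jaws, clamped at about half the spring travel (17 N sideways at the sleeve, the figure given for half travel, though I had no direct reading of the squeeze); the sleeve was held throughout, nothing else was touched as far as I could tell, and it took about 23 s.

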